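# Oil and hold the damp-box vent shutter half open

## Robot

A 6-joint arm with a two-finger parallel gripper is mounted at the origin on the work surface. World frame = base frame: x ahead of the robot, y to its left, z up, the work surface at z = 0. Lengths are in mm, angles in rad, forces in N, time in s.
With the tool pointing down it reaches from about 300 to 775 mm from the base axis. Payload 14.6 kg.
Tool frame: the origin (TCP) lies midway between the tips of the shut fingers; the grasp point (between the pads) lies 19 mm behind it (manip.hold_point_z is the distance from the TCP to the grasp point, in mm); z points along the fingers, y is the direction in which the jaws open and shut (so a half turn about z gives the same grasp; the last joint's range is limited). The gripper opens to 94 mm and grips with 3 to 60 N. Pads are 16 mm wide; open, the fingers measure 119 mm over their backs; the gripper's body (75 mm by 177 mm) begins 78 mm behind the grasp point.
Start: joints at [-1.223, 0.3, 1.521, -0, 1.321, -0.067], TCP at [221.646, -503.351, 205.446] pointing down, gripper open.
Joint ranges: [-3.03, 3.03], [-0.79, 2.21], [0.23, 2.52], [-1.04, 4.18], [0, 3.07], [-2.55, 2.55]. Speed limits (rad/s): [2.22, 2.22, 2.57, 3.14, 3.14, 3.14].

## Interface

Orientations are given as [roll, pitch, yaw] about the fixed x, y, z axes, in that order (R = Rz(yaw) Ry(pitch) Rx(roll)).
In Python, from cell import manip gives the robot as it stands.
- The arm moves only by the shell command python3 -m crank 'ROWS' [OPENING] [FORCE]. ROWS is JSON, a list of rows, each an object with "offset": the shift along the world's x, y, z in m, a list of three; "spin": the turn about the world's z in degrees. In form: [{"offset": [dx, dy, dz], "spin": spin}, ...]. A call has exactly 8 rows; each row is the pose to reach, as a shift and turn from the pose measured when the call began; what a row does not reach only later rows make up. A row lasts 1/12 s, in which the tool goes at most 41.7 mm and 7.16 degrees, less where a joint would pass 70% of its speed; a pose out of reach is approached as far as the arm can. A call with a gripper value outside its range is refused whole. OPENING is the opening, from 0 (shut) to 1 (fully open), set as the call begins (- or left out, the last holds). The fingers move at their own pace and stop on an object; FORCE is the grip in N (left out, the last holds). Time passes only in rows, so rows that repeat a pose let the fingers close, or fill a call up. It gives the time, the measured TCP pose, the force and the opening at its end, in the units of the state.
- manip.read_state(): the state, without advancing time (a new reading comes with each control period).
- manip.camera(name): name is "side" or "top"; returns a dict with "pixels" (384x512x3 uint8, red, green, blue), "fx", "fy", "cx", "cy" (pixels), "extrinsics" (4x4, takes a point from world to camera coordinates). Camera axes: x right, y down, z forward; pixel columns grow to the right and rows downward; lengths in mm; the calibration is good to about 2 mm. A picture is of the moment at which its call begins. There is no depth.
- manip.sign_off(): hands the job in, once; it reports no verdict.
Trained networks look in a picture, given as the dict that the camera call returned (one of the last four; its "shot" number tells which), for a name from the list of things; names that differ only in an ending like _2 or _b are one class to them, and where a whole thing is asked for, a point or a joint stands for the part that bears it (a point fixed in the world has none). Each returns a list of dicts, best first, with "conf" (0 to 1); they miss things now and then, are a little off and sometimes report something else, mostly with a low value. They report only what shows in the picture. A call takes as long as a camera call. They do not tell look-alikes from the thing itself.
- manip.search_frame(picture, name): "location" ([x, y, z] in mm, in world coordinates, good to about 4 mm: the middle of the surface that is visible of it).
- manip.masks_of(picture, name): "mask" (384x512 bool, what is visible of it).
The state is a dict: "clock": time; "joints": joint angles; "qd": joint speeds; "effort": joint torques, N m; "eef_pos": TCP position; "eef_rot": TCP orientation; "wrist_force": force on the tool from outside, world axes, zero at the start; "moment": the same for the moment, N m; "finger_gap": finger opening in mm.
Only numpy, scipy, OpenCV 4.12 (cv2) and the standard library are available. Lean on these libraries where they do the work, as an engineer would, in place of code of your own. Each camera call takes 0.05 s, during which the arm holds its last target. There are 200 camera calls.

## Task

The sprung vent shutter on top of the pottery class's damp box needs oiling: take the felt-tipped oiling stick out of its wooden stand and dip its tip well down into the small open oil cup, then put the tip into the thumb cup on the shutter and, with the stick alone, push the shutter along its rails to half travel. Finish while still gripping the stick and holding the shutter half open against its spring, without letting go. Keep the oil cup upright and in its place and leave the three clay pieces alone.

Things in the scene. Friction and masses are not known exactly. Their poses are not given: they have to be found in the camera images.
- stick: Stubby oiling stick, 120 mm tall, about 60 g, standing upright in the stand. Origin at the centre of the lower end (the felt tip), z runs up along the stick to the handle. From the tip: round shank 12 mm in diameter up to z = 65 mm, round wooden collar 34 mm in diameter from 65 to 70 mm (it rests on the stand's top), flat-sided wooden handle from 70 to 120 mm, 32 mm wide along the stick's x and 20 mm thick along its y. Upright at the start.
- stick_tip (a point): Middle of the stick's lower end (felt tip, 12 mm in diameter, edge chamfered); same axes as the stick.
- stand: Fixed wooden block 60 x 60 x 70 mm with an upright 17 mm through hole in its middle, in which the stick's shank stands; lift the stick straight up by at least 70 mm to clear it. Origin at the centre of its underside, on the table.
- oil_cup: Small loose white ceramic cup, 300 g, open at the top, 50 mm high, 72 mm across at the rim, wall 4 mm (bottom 5 mm thick), slightly narrower at the foot. Origin at the centre of its underside. It is empty to the eye.
- oil_cup_rim (a point): Centre of the oil cup's mouth, at rim height. The dip is the tip at least 15 mm below this, inside the cup.
- damp_box: Fixed plastic box, 250 x 250 mm, lid top 110 mm above the table. Origin at the centre of its underside, z up. On the lid a steel shutter plate (92 x 76 x 4 mm) runs between two aluminium rails (8 mm high) that lie along the box's y; it opens towards the box's +y, towards the flat aluminium spring housing (14 mm high). Black marks on the rails show shut, half (the longer mark) and fully open; a black line across the plate points at them.
- thumb_floor (a point): Centre of the inner floor of the thumb cup, 120 mm above the table, 19 mm below its rim. The thumb cup is a small steel cup fixed in the middle of the shutter plate and moving with it: outer diameter 36 mm, inner diameter 28 mm, 22 mm high with a 3 mm bottom, open upwards, its foot 117 mm and its rim 139 mm above the table. Same axes as the box.
- shutter (a joint): Travel of the shutter along the box's +y in m: 0 shut, 0.060 fully open, half travel 0.030. A spring pushes it shut: 1.6 N at 0, rising by 0.8 N per 10 mm to 4.0 N at half and 6.4 N fully open; it shuts again if let go.
- clay_pot: Bystander: small open clay pot, 68 mm across, 55 mm high, beyond the work. Origin under its centre.
- clay_gourd: Bystander: solid gourd-shaped clay piece, 64 mm across, 64 mm high, beyond the work. Origin under its centre.
- clay_bird: Bystander: small clay bird about 110 mm long and 50 mm high, between the robot and the work. Origin under its centre.
Things that resemble listed ones, but are neither listed nor needed, are in the scene too. Leave any yellow look-alike of the oil_cup alone. Leave any green look-alike of the stick alone.

How it is judged:
By the outcome, as a careful person would: the job done as asked, in the order asked, and still so for the second after the job is handed in, while the arm keeps its last pose, push and grip.
It also fails if it takes over 58 s, if anything falls off the work surface, if the arm or the gripper's body presses on something with over 40 N, if the wrist force passes 120 N, or if a joint passes its speed limit or range.

## Working session

There is one attempt and no reset: what is moved stays moved. The work goes in short steps, Python scripts to look and compute and a shell command to move; the robot and the scene stay as the last step left them, time stands still between calls to the robot, and variables do not carry over. Pictures are saved under pics/ and viewed, about 8 in all and at most 12, crops included, and the job is handed in when it is done.

```bash
mkdir -p pics; ls; cat > h.py <<'E'
import numpy as np, cv2
from cell import manip
def shot(cam,fn=None):
    p=manip.camera(cam)
    if fn: cv2.imwrite('pics/'+fn,cv2.cvtColor(p['pixels'],cv2.COLOR_RGB2BGR))
    return p
def proj(p,X):
    E=np.array(p['extrinsics']);c=E[:3,:3]@np.array(X,float)+E[:3,3]
    return p['fx']*c[0]/c[2]+p['cx'],p['fy']*c[1]/c[2]+p['cy']
def ray(p,u,v,z):
    E=np.array(p['extrinsics']);R,t=E[:3,:3],E[:3,3];o=-R.T@t
    d=R.T@np.array([(u-p['cx'])/p['fx'],(v-p['cy'])/p['fy'],1]);return o+d*(z-o[2])/d[2]
def crop(p,fn,x0,y0,x1,y1,s):
    im=cv2.cvtColor(p['pixels'],cv2.COLOR_RGB2BGR)[y0:y1,x0:x1]
    cv2.imwrite('pics/'+fn,cv2.resize(im,None,fx=s,fy=s,interpolation=cv2.INTER_CUBIC))
E
python3 - <<'E'
from h import *
ps={c:shot(c) for c in('top','side')}
im=np.vstack([p['pixels'] for p in ps.values()]); im=np.hstack([p['pixels'] for p in ps.values()])
cv2.imwrite('pics/a.png',cv2.cvtColor(cv2.resize(im,(800,300),interpolation=cv2.INTER_AREA),cv2.COLOR_RGB2BGR))
cv2.imwrite('pics/top.png',cv2.cvtColor(ps['top']['pixels'],cv2.COLOR_RGB2BGR))
cv2.imwrite('pics/side.png',cv2.cvtColor(ps['side']['pixels'],cv2.COLOR_RGB2BGR))
for c,p in ps.items():
    E=np.array(p['extrinsics']);print(c,(-E[:3,:3].T@E[:3,3]).round(),p['fx'])
    for n in['stick','stand','oil_cup','oil_cup_rim','damp_box','thumb_floor','clay_pot','clay_gourd','clay_bird']:
        print(n,[(round(d['conf'],2),np.round(d['location']).tolist(),np.round(proj(p,d['location'])).tolist()) for d in manip.search_frame(p,n)])
print(manip.read_state())
E
```

```text
pics
top [ 446.  -81. 1314.] 485.00153864243197
stick [(0.76, [558.0, -324.0, 122.0], [357.0, 187.0]), (0.71, [625.0, -398.0, 116.0], [386.0, 161.0]), (0.27, [710.0, -134.0, 38.0], [279.0, 131.0])]
stand [(0.63, [555.0, -313.0, 68.0], [348.0, 190.0])]
oil_cup [(0.92, [539.0, -176.0, 10.0], [293.0, 196.0]), (0.65, [430.0, -252.0, 7.0], [321.0, 238.0])]
oil_cup_rim [(0.75, [539.0, -171.0, 9.0], [291.0, 196.0]), (0.64, [426.0, -253.0, 10.0], [321.0, 239.0])]
damp_box [(0.93, [508.0, 216.0, 107.0], [139.0, 203.0])]
thumb_floor [(0.62, [492.0, 186.0, 116.0], [150.0, 209.0])]
clay_pot [(0.98, [709.0, -316.0, 26.0], [346.0, 134.0]), (0.36, [539.0, -174.0, 11.0], [292.0, 196.0])]
clay_gourd [(0.63, [712.0, -133.0, 40.0], [279.0, 131.0])]
clay_bird [(0.76, [354.0, -170.0, 25.0], [290.0, 266.0])]
side [ 461. -788.  693.] 430.89052421780565
stick [(0.97, [629.0, -418.0, 100.0], [330.0, 317.0]), (0.8, [554.0, -341.0, 107.0], [275.0, 280.0]), (0.59, [704.0, -311.0, 36.0], [351.0, 283.0])]
stand [(0.62, [552.0, -353.0, 55.0], [274.0, 305.0])]
oil_cup [(0.63, [539.0, -163.0, 28.0], [253.0, 237.0]),
[... 453 characters left out ...]
[354.0, -174.0, 29.0], [164.0, 250.0])]
{'clock': 1.0, 'joints': array([-1.22259128e+00,  2.99889927e-01,  1.52101581e+00, -3.00607521e-05,
        1.32073637e+00, -6.65768225e-02]), 'qd': array([-0.00022719, -0.00036096,  0.00062087, -0.00126143,  0.00100698,
        0.00090841]), 'effort': array([ 1.02227699e-03, -5.31659532e+01, -3.52913368e+01,  7.08875014e-02,
        2.13664491e-02,  1.92102846e-05]), 'eef_pos': array([ 221.63731458, -503.33648591,  205.44441309]), 'eef_rot': array([-3.14154136e+00,  2.57703444e-05,  4.14789306e-01]), 'wrist_force': array([-0.15283277, -0.18577507,  0.33407697]), 'moment': array([ 0.02307082, -0.03727062,  0.02133151]), 'finger_gap': 94.11987410883381}
```

View pics/top.png

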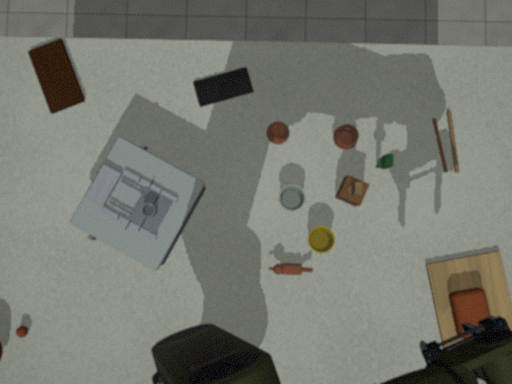

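View pics/side.png

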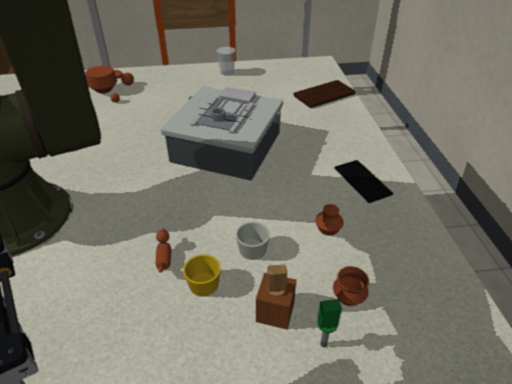

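The candidates for the stick are the wooden one in the stand at top(355,187) and the green look-alike at (386,161). For the cup they are the white one at (291,197) and the yellow one at (321,239). By the description I choose the wooden stick and the white cup, and I check this in a close crop.

```bash
python3 - <<'E'
from h import *
p=shot('top');s=shot('side')
def c(p,x0,y0,w,h,W,H): return cv2.resize(cv2.cvtColor(p['pixels'],cv2.COLOR_RGB2BGR)[y0:y0+h,x0:x0+w],(W,H),interpolation=cv2.INTER_CUBIC)
a=np.hstack([c(p,330,160,50,50,400,400),c(p,270,175,50,50,400,400)])
cv2.imwrite('pics/c1.png',np.vstack([a]))
a=np.hstack([c(p,65,130,150,150,600,600)]);cv2.imwrite('pics/c2.png',a)
for n,q in(('top',p),('side',s)):
  for nm in('stick','oil_cup','stand'):
    for d in manip.masks_of(q,nm):
      m=d['mask'].astype(np.uint8);cs=max(cv2.findContours(m,0,1)[0],key=cv2.contourArea)
      r=cv2.minAreaRect(cs);print(n,nm,round(d['conf'],2),np.round(r[0],1),np.round(r[1],1),round(r[2],1),cv2.boundingRect(cs), [np.round(ray(q,*r[0],z)[:2]).tolist() for z in(50,70,120)])
E
```

```text
top stick 0.7 [355.8 188.3] [12.7 16.3] 45.0 (348, 181, 16, 15) [[561.0, -336.0], [559.0, -332.0], [554.0, -322.0]]
top stick 0.67 [384.5 160.5] [15. 17.] 90.0 (376, 153, 18, 16) [[635.0, -412.0], [632.0, -406.0], [625.0, -393.0]]
top stick 0.55 [345.3 135.8] [22.6 24.7] 45.0 (333, 124, 26, 24) [[699.0, -308.0], [695.0, -305.0], [685.0, -296.0]]
top stick 0.47 [277.5 132. ] [21.9 21.9] 45.0 (266, 121, 23, 23) [[706.0, -129.0], [702.0, -129.0], [691.0, -127.0]]
top oil_cup 0.75 [320.5 239. ] [28. 27.] 90.0 (307, 225, 28, 29) [[427.0, -246.0], [427.0, -243.0], [428.0, -236.0]]
top oil_cup 0.65 [291.3 196.8] [26.9 26.2] 45.0 (278, 184, 29, 27) [[535.0, -168.0], [534.0, -167.0], [530.0, -163.0]]
top stand 0.69 [291.  197.5] [23. 24.] 90.0 (279, 186, 25, 24) [[533.0, -168.0], [532.0, -166.0], [528.0, -163.0]]
top stand 0.66 [351.5 190.2] [26.2 26.6] 24.0 (335, 175, 33, 31) [[555.0, -325.0], [554.0, -321.0], [549.0, -312.0]]
side stick 0.92 [329.5 323. ] [48. 23.] 90.0 (318, 299, 24, 49) [[639.0, -397.0], [633.0, -409.0], [619.0, -440.0]]
side stick 0.91 [277.  280.5] [31. 20.] 90.0 (267, 265, 21, 32) [[566.0, -298.0], [563.0, -313.0], [554.0, -351.0]]
side oil_cup 0.79 [252.  240.5] [37. 34.] 90.0 (235, 222, 35, 38) [[533.0, -192.0], [531.0, -211.0], [525.0, -257.0]]
side oil_cup 0.66 [204.6 274.8] [41.8 38.6] 67.6 (183, 254, 40, 44) [[434.0, -267.0], [435.0, -283.0], [437.0, -323.0]]
side stand 0.56 [275.  300.7] [38.7 51.1] 11.8 (256, 273, 41, 57) [[555.0, -341.0], [552.0, -355.0], [545.0, -389.0]]
```

View pics/c1.png

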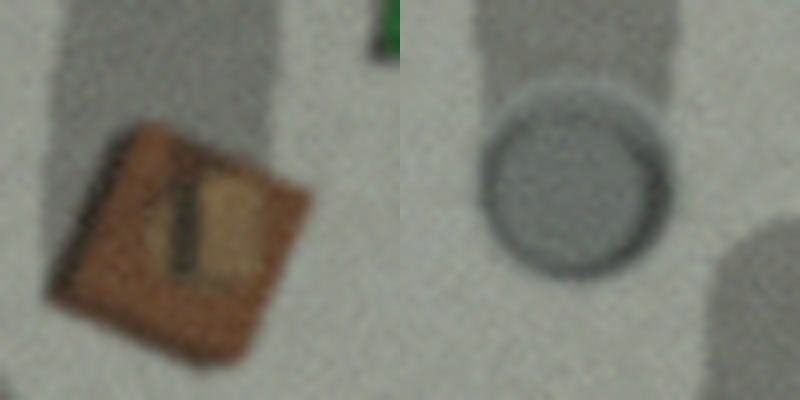

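View pics/c2.png

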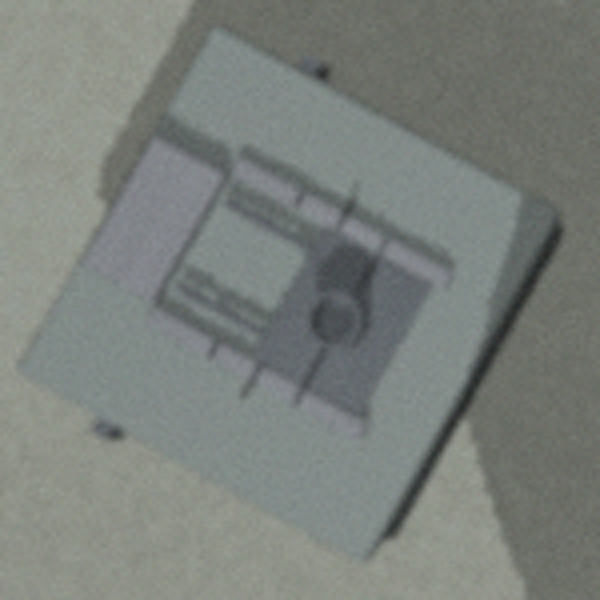

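The wooden stick in the stand is confirmed: handle top at about (359.4,188.5), long side along image vertical. The white cup mouth is at about (291.5,197). On the box, the thumb cup rim is at about (148.8,208.8) and the shutter opens toward the upper left.

```bash
python3 - <<'E'
from h import *
p=shot('top')
f=lambda x,y,z:ray(p,x,y,z)[:2].round(1)
g=lambda x,y:(330+x/8-.5,160+y/8-.5)
k=lambda x,y:(65+x/4-.5,130+y/4-.5)
print('handle top c',f(*g(235,228),125)); a=f(*g(200,277),125);b=f(*g(203,180),125);print('psi',np.degrees(np.arctan2(*(b-a)[::-1])))
print('thumb rim',f(*k(335,317),139))
for q in[((452,275),(240,150)),((365,425),(160,305))]:
  a,b=[f(*k(*x),118) for x in q];d=b-a;print('rail',np.degrees(np.arctan2(d[1],d[0])),np.hypot(*d))
for q in[((372,557),(20,370)),((520,190),(215,28))]:
  a,b=[f(*k(*x),110) for x in q];d=b-a;print('box',np.degrees(np.arctan2(d[1],d[0])),np.hypot(*d),(a+b)/2)
m=[d for d in manip.masks_of(p,'oil_cup')]
for d in m:
  v,u=np.nonzero(d['mask']);print('cup',d['conf'],u.mean(),v.mean(),f((u.min()+u.max())/2,(v.min()+v.max())/2,45),f(291.3,197.5,45))
# color of top-face of handle
im=cv2.cvtColor(p['pixels'],cv2.COLOR_RGB2HSV)[175:202,345:370]
print(p['pixels'][188,352:368].tolist())
E
```

```text
handle top c [ 554.7 -328.9]
psi -1.5275254422129487
thumb rim [492.5 184.2]
rail 60.79010359167716 154.0950680586501
rail 61.17900885926207 147.69495590574513
box 63.67213302040421 248.47400266426263 [401.7  273.65]
box 63.17696711377263 218.5107777662237 [624.6 175.8]
cup 0.66 291.34179357022 197.35194585448392 [ 533.4 -167.9] [ 533.4 -168.7]
cup 0.63 321.0103806228374 239.2750865051903 [ 425.4 -247.5] [ 533.4 -168.7]
[[61, 57, 45], [57, 54, 47], [72, 60, 48], [92, 82, 54], [112, 93, 66], [112, 92, 64], [109, 93, 63], [110, 90, 63], [113, 94, 69], [112, 92, 66], [100, 81, 50], [99, 70, 46], [95, 66, 46], [98, 73, 52], [102, 74, 52], [115, 101, 88]]
```

```bash
python3 -m crank '[{"offset":[0.03,0.015,0.02],"spin":7},{"offset":[0.06,0.03,0.04],"spin":14},{"offset":[0.09,0.045,0.05],"spin":21},{"offset":[0.12,0.06,0.05],"spin":28},{"offset":[0.15,0.075,0.05],"spin":35},{"offset":[0.18,0.09,0.05],"spin":42},{"offset":[0.2,0.1,0.05],"spin":49},{"offset":[0.22,0.11,0.05],"spin":56}]' 0.7; python3 -c "
from h import *
print(manip.read_state()['joints'])"
```

```text
clock: 2.17
eef_pos: [443.1, -392.3, 255.4]
eef_rot: [-3.142, -0.0, 1.399]
wrist_force: [-0.2, 0.1, 0.8]
finger_gap: 65.7
[-7.86608400e-01  3.63328215e-01  1.32178872e+00 -1.26496748e-05
  1.45655202e+00 -6.14967070e-01]
```

```bash
python3 -m crank '[{"offset":[0.03,0.015,0],"spin":7},{"offset":[0.06,0.03,0],"spin":14},{"offset":[0.09,0.045,0],"spin":21},{"offset":[0.11,0.063,0],"spin":28},{"offset":[0.11,0.063,0],"spin":35},{"offset":[0.11,0.063,0],"spin":42},{"offset":[0.11,0.063,0],"spin":49},{"offset":[0.11,0.063,0],"spin":56}]'; python3 -m crank '[{"offset":[0,0,-0.01],"spin":7},{"offset":[0,0,-0.02],"spin":14},{"offset":[0,0,-0.04],"spin":21},{"offset":[0,0,-0.06],"spin":28},{"offset":[0,0,-0.08],"spin":35},{"offset":[0,0,-0.09],"spin":42},{"offset":[0,0,-0.09],"spin":42},{"offset":[0,0,-0.09],"spin":42}]'
python3 - <<'E'
from h import *
s=shot('side');t=shot('top')
im=lambda p,x,y,w,h,W,H:cv2.resize(cv2.cvtColor(p['pixels'],cv2.COLOR_RGB2BGR)[y:y+h,x:x+w],(W,H),interpolation=cv2.INTER_CUBIC)
cv2.imwrite('pics/d.png',np.hstack([im(s,210,190,120,160,450,600),im(t,320,150,70,120,350,600)]))
print(manip.read_state()['joints'], manip.read_state()['eef_pos'],proj(s,manip.read_state()['eef_pos']))
E
```

```text
clock: 2.83
eef_pos: [553.2, -329.1, 255.2]
eef_rot: [-3.141, -0.0, 2.383]
wrist_force: [-0.2, -0.4, 0.1]
finger_gap: 65.8
clock: 3.5
eef_pos: [553.2, -329.1, 165.3]
eef_rot: [3.141, -0.001, 3.112]
wrist_force: [0.3, -0.5, 0.9]
finger_gap: 65.8
[-5.93437616e-01  5.40738683e-01  1.27406008e+00 -2.88843768e-04
  1.32530951e+00 -2.13460526e+00] [ 553.59492547 -329.36829355  166.444812  ] (np.float64(275.04374019019383), np.float64(251.74259216089533))
```

View pics/d.png

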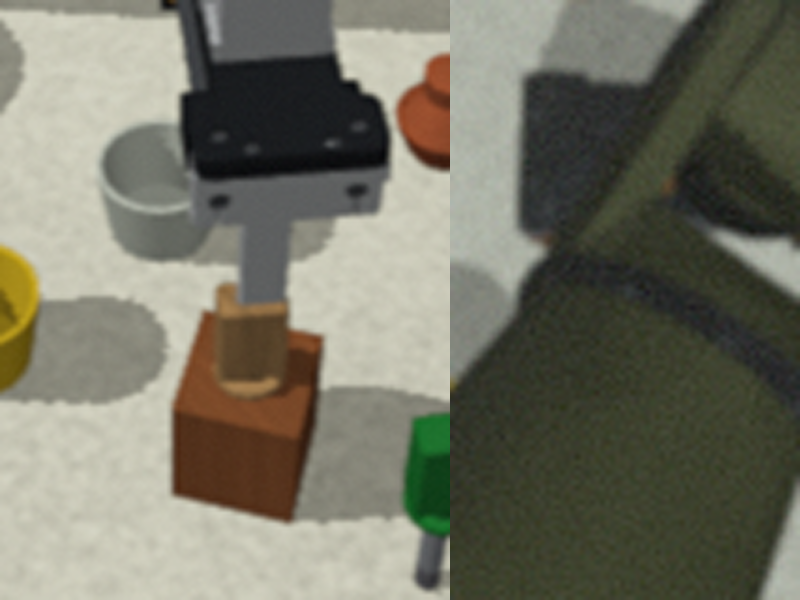

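```bash
python3 - <<'E'
from h import *
p=shot('side')
t=manip.read_state()['eef_pos']
for X in[(554.7,-329,125),(t[0],-366,t[2]),(t[0],-378,t[2]),(554.7,-339,125),(554.7,-339,75),(555,-355,70)]:
  u,v=proj(p,X);print(X,(u,v),((u-210)*3.75,(v-190)*3.75))
E
```

```text
(554.7, -329, 125) (np.float64(274.9656997599366), np.float64(268.08965180511547)) (np.float64(243.62137409976236), np.float64(292.836194269183))
(np.float64(553.603540110459), -366, np.float64(166.4810436887685)) (np.float64(279.0091229947326), np.float64(269.4731571366049)) (np.float64(258.78421123024725), np.float64(298.0243392622685))
(np.float64(553.603540110459), -378, np.float64(166.4810436887685)) (np.float64(280.37920722472546), np.float64(275.61377887179043)) (np.float64(263.9220270927205), np.float64(321.0516707692141))
(554.7, -339, 125) (np.float64(275.9743259266732), np.float64(272.7887246853616)) (np.float64(247.40372222502452), np.float64(310.45771757010607))
(554.7, -339, 75) (np.float64(275.12756976830747), np.float64(291.23778489167375)) (np.float64(244.228386631153), np.float64(379.6416933437766))
(555, -355, 70) (np.float64(276.78455942099396), np.float64(300.6727144333804)) (np.float64(250.44209782872736), np.float64(415.0226791251765))
```

```bash
python3 -m crank '[{"offset":[0.002,0,-0.01],"spin":0},{"offset":[0.002,0,-0.025],"spin":0},{"offset":[0.002,0,-0.04],"spin":0},{"offset":[0.002,0,-0.055],"spin":0},{"offset":[0.002,0,-0.07],"spin":0},{"offset":[0.002,0,-0.079],"spin":0},{"offset":[0.002,0,-0.079],"spin":0},{"offset":[0.002,0,-0.079],"spin":0}]'; python3 -m crank '[{"offset":[0,0,0],"spin":0},{"offset":[0,0,0],"spin":0},{"offset":[0,0,0],"spin":0},{"offset":[0,0,0],"spin":0},{"offset":[0,0,0],"spin":0},{"offset":[0,0,0],"spin":0},{"offset":[0,0,0],"spin":0},{"offset":[0,0,0],"spin":0}]' 0 45
```

```text
clock: 4.32
eef_pos: [555.7, -329.4, 87.6]
eef_rot: [-3.141, 0.001, 3.112]
wrist_force: [0.1, -0.3, -0.3]
finger_gap: 65.3
clock: 4.98
eef_pos: [555.7, -329.4, 87.6]
eef_rot: [-3.141, 0.001, 3.112]
wrist_force: [-0.2, 0.4, 0.2]
finger_gap: 19.4
```

```bash
python3 -m crank '[{"offset":[0,0,0.01],"spin":0},{"offset":[0,0,0.025],"spin":0},{"offset":[0,0,0.04],"spin":0},{"offset":[0,0,0.06],"spin":0},{"offset":[0,0,0.08],"spin":0},{"offset":[0,0,0.1],"spin":0},{"offset":[0,0,0.1],"spin":0},{"offset":[0,0,0.1],"spin":0}]' - 60; python3 -m crank '[{"offset":[-0.003,0.02,0],"spin":0},{"offset":[-0.006,0.045,0],"spin":0},{"offset":[-0.01,0.075,0],"spin":0},{"offset":[-0.014,0.105,0],"spin":0},{"offset":[-0.018,0.13,0],"spin":0},{"offset":[-0.021,0.15,0],"spin":0},{"offset":[-0.022,0.161,0],"spin":0},{"offset":[-0.022,0.161,0],"spin":0}]'
python3 - <<'E'
from h import *
s=shot('side')
crop(s,'e.png',190,130,310,270,4)
st=manip.read_state();t=st['eef_pos'];print(t,st['wrist_force'],st['finger_gap'])
for X in[(t[0],t[1],t[2]-82.6),(533.4,-168.5,50),(t[0],t[1],t[2])]:
  u,v=proj(s,X);print(((u-190)*4,(v-130)*4))
E
```

```text
clock: 5.65
eef_pos: [556.0, -329.5, 188.7]
eef_rot: [-3.139, 0.003, 3.112]
wrist_force: [0.1, 1.3, -1.3]
finger_gap: 19.9
clock: 6.32
eef_pos: [533.7, -166.9, 188.1]
eef_rot: [-3.14, 0.002, 3.114]
wrist_force: [0.4, -0.3, 0.3]
finger_gap: 19.5
[ 533.89891913 -168.19723741  188.19593687] [ 0.52897558 -0.43580774 -0.15694922] 19.310638040156373
(np.float64(243.20126877685664), np.float64(329.440523278553))
(np.float64(243.17523179058435), np.float64(408.38256471912155))
(np.float64(241.7849360046854), np.float64(200.09373082973468))
```

View pics/e.png

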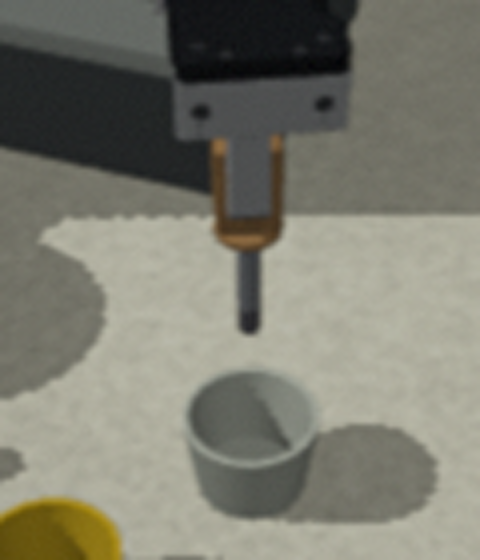

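The image shows the stick held upright with its tip at (250,330), straight above the white cup's mouth centre at (252,417).

```bash
python3 -m crank '[{"offset":[0,-0.002,-0.015],"spin":0},{"offset":[0,-0.002,-0.035],"spin":0},{"offset":[0,-0.002,-0.055],"spin":0},{"offset":[0,-0.002,-0.07],"spin":0},{"offset":[0,-0.002,-0.08],"spin":0},{"offset":[0,-0.002,-0.086],"spin":0},{"offset":[0,-0.002,-0.086],"spin":0},{"offset":[0,-0.002,-0.086],"spin":0}]'; python3 -m crank '[{"offset":[0,0,0],"spin":0},{"offset":[0,0,0],"spin":0},{"offset":[0,0,0],"spin":0},{"offset":[0,0,0.02],"spin":0},{"offset":[0,0,0.05],"spin":0},{"offset":[0,0,0.08],"spin":0},{"offset":[0,0,0.11],"spin":0},{"offset":[0,0,0.14],"spin":0}]'
```

```text
clock: 7.03
eef_pos: [534.1, -170.7, 102.6]
eef_rot: [-3.139, 0.002, 3.113]
wrist_force: [0.2, 0.2, 0.6]
finger_gap: 19.8
clock: 7.7
eef_pos: [534.0, -170.6, 244.5]
eef_rot: [-3.139, 0.003, 3.113]
wrist_force: [1.2, -0.2, -0.2]
finger_gap: 19.8
```

```bash
python3 -m crank '[{"offset":[-0.003,0.025,0.01],"spin":-4},{"offset":[-0.006,0.055,0.01],"spin":-8},{"offset":[-0.01,0.085,0.01],"spin":-12},{"offset":[-0.014,0.115,0.01],"spin":-16},{"offset":[-0.017,0.145,0.01],"spin":-20},{"offset":[-0.02,0.17,0.01],"spin":-24},{"offset":[-0.022,0.19,0.01],"spin":-26},{"offset":[-0.024,0.205,0.01],"spin":-26}]';python3 -m crank '[{"offset":[-0.003,0.02,0],"spin":0},{"offset":[-0.006,0.045,0],"spin":0},{"offset":[-0.009,0.075,0],"spin":0},{"offset":[-0.012,0.105,0],"spin":0},{"offset":[-0.014,0.13,0],"spin":0},{"offset":[-0.016,0.145,0],"spin":0},{"offset":[-0.0175,0.15,0],"spin":0},{"offset":[-0.0175,0.15,0],"spin":0}]'
python3 - <<'E'
from h import *
s=shot('side');t=shot('top')
st=manip.read_state();e=st['eef_pos'];print(e,st['eef_rot'],st['joints'])
im=lambda p,x,y,w,h,k:cv2.resize(cv2.cvtColor(p['pixels'],cv2.COLOR_RGB2BGR)[y:y+h,x:x+w],(w*k,h*k),interpolation=cv2.INTER_CUBIC)
a=im(s,180,60,80,100,5);b=im(t,80,140,100,125,4)
cv2.imwrite('pics/f.png',np.hstack([a,b]))
for X in[(e[0],e[1],e[2]-82.6),(492.5,184.2,139),(492.5,184.2,120)]:
  u,v=proj(s,X);print(((u-180)*5,(v-60)*5))
E
```

```text
clock: 8.37
eef_pos: [509.7, 36.2, 255.1]
eef_rot: [-3.14, 0.004, 2.658]
wrist_force: [0.4, 0.4, -1.0]
finger_gap: 19.6
clock: 9.03
eef_pos: [491.9, 186.9, 255.3]
eef_rot: [-3.14, 0.004, 2.66]
wrist_force: [0.1, -0.6, -0.3]
finger_gap: 19.5
[492.27881324 185.48776926 255.25714309] [-3.13972752  0.0041769   2.65783111] [ 0.2929089   0.21078348  1.51645229 -0.00431171  1.41268643 -0.79344665]
(np.float64(182.29352921891262), np.float64(190.23937304664045))
(np.float64(186.77860807143645), np.float64(250.75266459283563))
(np.float64(188.90138347879073), np.float64(283.21861105526966))
```

View pics/f.png

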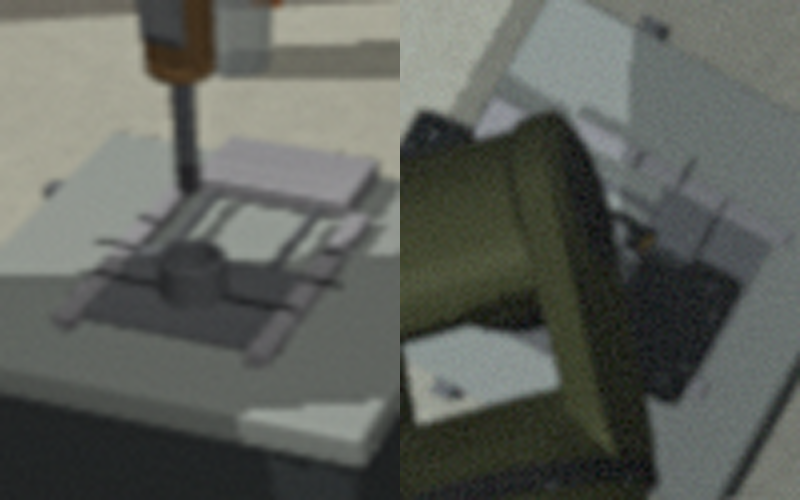

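The tip at (190,190) sits over the thumb cup mouth at (194,252), and both match my projections apart from a common camera bias of about 7 crop px. I descend next.

```bash
python3 -m crank '[{"offset":[0,-0.0015,-0.005],"spin":0},{"offset":[0,-0.0015,-0.012],"spin":0},{"offset":[0,-0.0015,-0.02],"spin":0},{"offset":[0,-0.0015,-0.028],"spin":0},{"offset":[0,-0.0015,-0.036],"spin":0},{"offset":[0,-0.0015,-0.044],"spin":0},{"offset":[0,-0.0015,-0.048],"spin":0},{"offset":[0,-0.0015,-0.048],"spin":0}]'
python3 - <<'E'
from h import *
s=shot('side');crop(s,'g.png',180,60,260,160,6)
st=manip.read_state();print(st['eef_pos'],st['wrist_force'],st['moment'])
E
```

```text
clock: 9.8
eef_pos: [491.9, 183.9, 206.1]
eef_rot: [-3.139, 0.003, 2.658]
wrist_force: [0.1, 0.2, -0.3]
finger_gap: 19.9
[492.16559727 183.98628365 206.88018273] [-0.07587152  1.05107934 -0.30982616] [ 0.05322155 -0.18214791  0.03151772]
```

View pics/g.png

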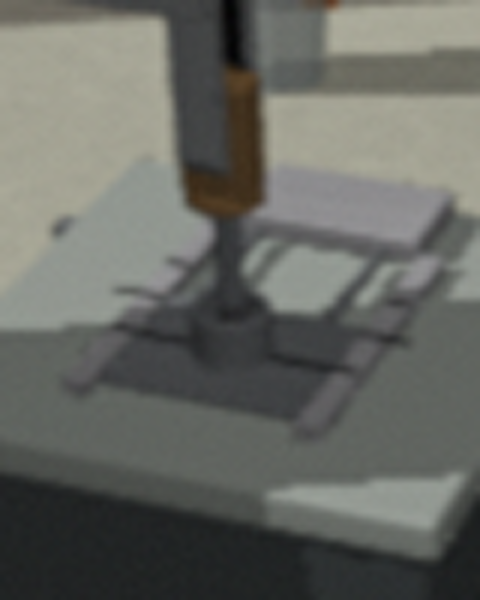

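The tip is in the thumb cup with negligible contact force. I push along box +y, about 62° in the world frame.

```bash
python3 -m crank '[{"offset":[0.002,0.0035,0],"spin":0},{"offset":[0.004,0.007,0],"spin":0},{"offset":[0.006,0.0105,0],"spin":0},{"offset":[0.0075,0.014,0],"spin":0},{"offset":[0.0095,0.0175,0],"spin":0},{"offset":[0.0115,0.022,0],"spin":0},{"offset":[0.013,0.025,0],"spin":0},{"offset":[0.014,0.0265,0],"spin":0}]'
python3 -m crank '[{"offset":[0.001,0.0018,0],"spin":0},{"offset":[0.002,0.0035,0],"spin":0},{"offset":[0.002,0.0035,0],"spin":0},{"offset":[0.002,0.0035,0],"spin":0},{"offset":[0.002,0.0035,0],"spin":0},{"offset":[0.002,0.0035,0],"spin":0},{"offset":[0.002,0.0035,0],"spin":0},{"offset":[0.002,0.0035,0],"spin":0}]'
python3 - <<'E'
from h import *
s=shot('side');crop(s,'i.png',180,70,260,145,8)
W=[]
for _ in range(10): shot('side');W.append(manip.read_state()['wrist_force'])
st=manip.read_state();print(st['eef_pos'],np.mean(W,0),np.std(W,0),st['moment'],st['eef_rot'])
E
```

```text
clock: 10.52
eef_pos: [506.3, 210.9, 206.9]
eef_rot: [-3.139, 0.004, 2.658]
wrist_force: [-1.7, -3.7, 2.8]
finger_gap: 19.5
clock: 11.18
eef_pos: [508.3, 214.3, 206.9]
eef_rot: [-3.139, 0.004, 2.658]
wrist_force: [-2.8, -2.9, 1.6]
finger_gap: 19.5
[508.32546162 214.34226399 206.85813991] [-2.2920126  -3.24471335  1.40206638] [0.6088907  0.4961367  0.40774135] [-0.80706655  0.61817751  0.01436478] [-3.13895108  0.0037067   2.65818256]
```

View pics/i.png

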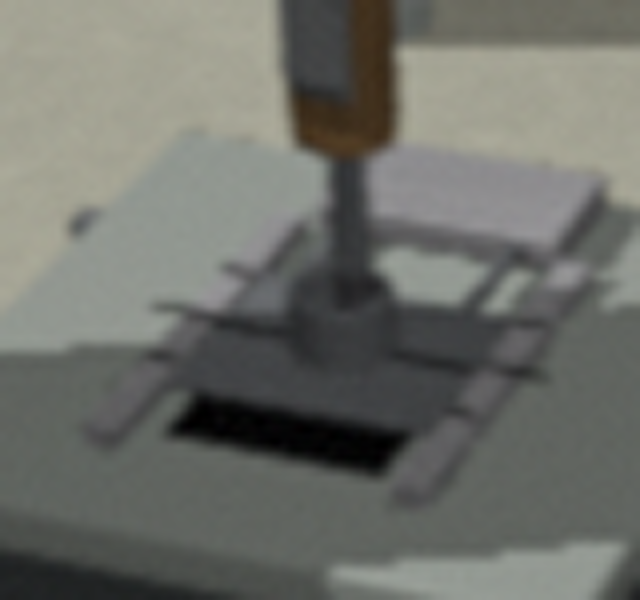

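The shutter is open and its line looks close to the long half mark, with about 3.9 N along the push (4.0 N expected at half). I rectify averaged pictures into the lid plane to measure how far off it is.

```bash
cat > rect.py <<'E'
from h import *
import sys
d=np.array([np.cos(np.radians(62)),np.sin(np.radians(62))]);x=np.array([d[1],-d[0]]) # box y, box x
c0=np.array([492.5,184.2]); out=[]
for c in('side','top'):
    ps=[shot(c) for _ in range(8)];p=ps[-1]
    im=np.mean([q['pixels'].astype(float) for q in ps],0).astype(np.uint8)
    # out px: u=(bx+70)*4, v=(80-by)*4
    B=[(-70,-50),(70,-50),(70,80),(-70,80)]
    src=np.float32([proj(p,[*(c0+a*x+b*d),117.5]) for a,b in B]);dst=np.float32([((a+70)*2.8,(80-b)*4) for a,b in B])
    out.append(cv2.warpPerspective(im,cv2.getPerspectiveTransform(src,dst),(392,520),flags=cv2.INTER_CUBIC))
cv2.imwrite('pics/'+sys.argv[1],cv2.cvtColor(np.hstack(out),cv2.COLOR_RGB2BGR));np.save('r.npy',np.array(out))
st=manip.read_state();print(st['clock'],st['eef_pos'],st['finger_gap'])
E
python3 rect.py j.png
```

```text
12.5333 [508.33633868 214.35749998 206.8517359 ] 19.507428442876392
```

View pics/j.png

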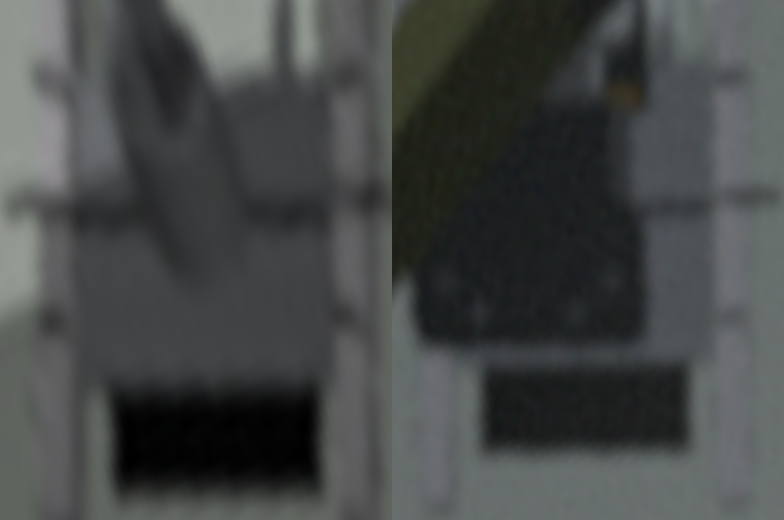

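```bash
cat > meas.py <<'E'
import numpy as np
from scipy.ndimage import gaussian_filter1d as g
r=np.load('r.npy').astype(float).mean(3)
def dip(k,u0,u1,v0,v1):
    p=r[k][v0:v1,u0:u1].mean(1);v=np.arange(v0,v1);b=np.interp(v,[v[:6].mean(),v[-6:].mean()],[p[:6].mean(),p[-6:].mean()])
    w=np.clip(b-p,0,None);w[w<.3*w.max()]=0;return round((w*v).sum()/w.sum(),1),round(w.max())
for k,n,z in[(0,'side L mark',[(40,65)]),(0,'side R mark',[(335,360)]),(1,'top R mark',[(328,350)])]:
    for u in z: print(n,'full',dip(k,*u,55,100),'half',dip(k,*u,175,235),'shut',dip(k,*u,295,345))
for k,u in[(0,(80,105)),(0,(105,130)),(0,(255,285)),(0,(285,320)),(1,(262,285)),(1,(285,310))]: print('plate line',k,u,dip(k,*u,180,240))
print('outer marks',dip(0,0,30,175,235),dip(0,365,388,175,225),dip(1,352,385,175,225))
E
python3 meas.py
```

```text
side L mark full (np.float64(78.8), 20) half (np.float64(207.1), 37) shut (np.float64(320.5), 25)
side R mark full (np.float64(77.0), 19) half (np.float64(200.1), 19) shut (np.float64(318.2), 22)
top R mark full (np.float64(76.7), 25) half (np.float64(197.3), 24) shut (np.float64(316.9), 19)
plate line 0 (80, 105) (np.float64(211.0), 23)
plate line 0 (105, 130) (np.float64(214.1), 18)
plate line 0 (255, 285) (np.float64(211.8), 18)
plate line 0 (285, 320) (np.float64(211.9), 19)
plate line 1 (262, 285) (np.float64(207.8), 21)
plate line 1 (285, 310) (np.float64(207.9), 20)
outer marks (np.float64(204.0), 35) (np.float64(198.0), 21) (np.float64(196.9), 25)
```

The line is about 2.6 mm short of the half mark in the top view and about 2 mm short in the side view. I push about 2.2 mm more.

```bash
python3 -m crank '[{"offset":[0.0005,0.001,0],"spin":0},{"offset":[0.001,0.002,0],"spin":0},{"offset":[0.001,0.002,0],"spin":0},{"offset":[0.001,0.002,0],"spin":0},{"offset":[0.001,0.002,0],"spin":0},{"offset":[0.001,0.002,0],"spin":0},{"offset":[0.001,0.002,0],"spin":0},{"offset":[0.001,0.002,0],"spin":0}]'; python3 rect.py k.png; python3 meas.py
```

```text
clock: 13.2
eef_pos: [509.3, 216.4, 206.9]
eef_rot: [-3.139, 0.004, 2.658]
wrist_force: [-2.2, -3.6, 0.5]
finger_gap: 19.9
14.0 [509.32754099 216.34059128 206.86224833] 19.790139557078543
side L mark full (np.float64(78.7), 20) half (np.float64(207.1), 36) shut (np.float64(320.6), 23)
side R mark full (np.float64(77.0), 19) half (np.float64(200.1), 19) shut (np.float64(318.3), 22)
top R mark full (np.float64(77.0), 23) half (np.float64(196.8), 25) shut (np.float64(317.2), 20)
plate line 0 (80, 105) (np.float64(208.4), 27)
plate line 0 (105, 130) (np.float64(207.5), 21)
plate line 0 (255, 285) (np.float64(206.7), 18)
plate line 0 (285, 320) (np.float64(206.7), 17)
plate line 1 (262, 285) (np.float64(199.7), 17)
plate line 1 (285, 310) (np.float64(199.6), 16)
outer marks (np.float64(204.0), 35) (np.float64(198.0), 21) (np.float64(196.9), 26)
```

```bash
python3 -m crank '[{"offset":[0.0003,0.0006,0],"spin":0},{"offset":[0.0003,0.0006,0],"spin":0},{"offset":[0.0003,0.0006,0],"spin":0},{"offset":[0.0003,0.0006,0],"spin":0},{"offset":[0.0003,0.0006,0],"spin":0},{"offset":[0.0003,0.0006,0],"spin":0},{"offset":[0.0003,0.0006,0],"spin":0},{"offset":[0.0003,0.0006,0],"spin":0}]'; python3 rect.py l.png; python3 meas.py | grep -E 'top|plate'; python3 -c "
from h import *
shot('side','fin.png')"
```

```text
clock: 14.67
eef_pos: [509.6, 216.9, 206.8]
eef_rot: [-3.139, 0.004, 2.658]
wrist_force: [-3.1, -3.9, 2.2]
finger_gap: 19.9
15.4667 [509.64059433 216.94198445 206.86943315] 19.57898812770414
top R mark full (np.float64(76.6), 24) half (np.float64(197.1), 24) shut (np.float64(317.3), 20)
plate line 0 (80, 105) (np.float64(207.8), 27)
plate line 0 (105, 130) (np.float64(205.7), 19)
plate line 0 (255, 285) (np.float64(204.9), 18)
plate line 0 (285, 320) (np.float64(204.8), 16)
plate line 1 (262, 285) (np.float64(197.2), 14)
plate line 1 (285, 310) (np.float64(197.7), 14)
```

View pics/fin.png

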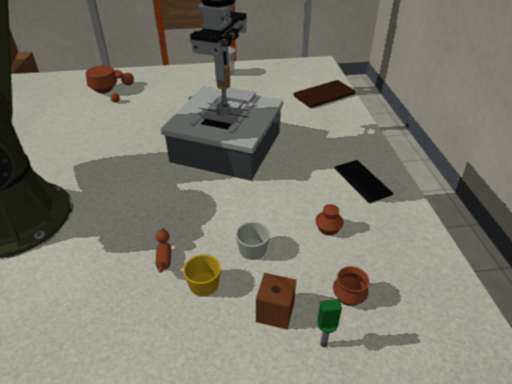

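The shutter line is on the half mark. The white cup (252,240), the clay pieces, the green stick and the yellow cup are all where they started, and the stand is empty. I hand in.

```bash
python3 -c "
from h import *
print(manip.sign_off())"
```

```text
the job is handed in; nothing more can be done
None
```

The job is done and handed in at about 15.5 s on the robot's clock. The arm is still gripping the stick at 60 N and holding the shutter half open against its spring.

- **Stick and dip:** I took the wooden stick from its stand and dipped its tip about 30 mm below the white oil cup's rim. That depth comes from the arm's position; I took no picture during the dip.
- **Shutter:** I put the tip into the thumb cup and pushed the shutter along its rails in three steps. In the top view its line is within about 0.1 mm of the half mark. The side view reads about 0.6 mm short on average, and that view is coarser.
- **Force:** My averaged reading just before the last two small pushes was about 3.9 N along the push, against 4.0 N expected at half. The last single reading was about 4.9 N, and single readings are noisy.
- **Other things:** In the last picture the oil cup is upright in its place. The three clay pieces, the yellow cup and the green stick have not visibly moved.

No check failed.

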